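# Reset the clamping press's speed valve by clicks and turn its air on

### The job

The pneumatic clamp on the joiner's bench is slamming, so reset its speed valve while the air is still off: turn the round knurled knob clockwise until you feel the needle come to rest on its soft seat, without forcing it, then open it exactly five clicks. After that swing the black-sleeved lever of the shut-off valve fully open, in line with the air pipe, let go, and leave the chair joint and the tools lying where they are.

Things in the scene. Friction and masses are not known exactly. Their poses are not given: they have to be found in the camera images.
- knob (a point): Centre, half-way up, of the speed valve's black knurled knob: 48 mm across, 26 mm tall, axis vertical; it does not rise and this frame does not turn with it. Clockwise from above closes. 24 clicks a turn, 15 degrees each: a notch resists with up to about 0.2 N m, then the knob runs on into the next with about as much, and stays there when let go. Starts an unknown 5 to 8 clicks open.
- seat (a point): Fixed point in the valve body where needle stands when just on its soft seat, which is notch 0, from which the clicks are counted. Turned on past notch 0, the torque jumps within 4 degrees to about 0.4 N m and does not fall off as in a click; past 12 degrees (about 0.5 N m) the seat is damaged. Let go, the knob springs back to notch 0.
- needle (a point): Point on the hidden needle that the knob moves, inside the valve body; it rises 0.1 mm a click and does not turn, so its measured height is too coarse to count by.
- press: Fixed clamping press, base plate 220 x 460 x 12 mm, origin under its centre; z up, -x its front, y along the air pipe. The knob (friction about 0.6 on it: 20 N of grip carries some 0.55 N m) is free for open fingers all round: within 60 mm of its axis nothing is higher than its underside, 13 mm below its centre; within 120 mm nothing is higher than its top.
- lever (a joint): Shut-off valve lever, rad: 0 is shut (across the pipe, pointing to the press's front, -x), 1.571 fully open at its stop (in line with the pipe, pointing to the press's +y). Opens clockwise from above and stays where it is left; 0.3 N m turns it (about 4 N at the sleeve).
- lever_pivot (a point): Point on the lever's vertical turning axis, at the middle height of its sleeve; fixed to the press, with the press's axes, 160 mm from the knob's axis along +y.
- lever_grip (a point): Middle of the width and height of the lever's black sleeve, 85 mm out from the pivot; its -x axis points outward along the lever. The sleeve is 16 mm wide, 11 mm high and runs from 42 to 102 mm from the pivot. The air pipe lies along y under the pivot, its top 22 mm below this point; the base plate's top is 74 mm below.
- chair_joint: Loose: dark wood chair joint, a leg 130 mm long and 42 mm square with a rail let into it, lying on the press's base plate between pad and fence; leave alone.
- glue: Loose: white glue bottle, 60 mm thick, 150 mm tall, beside the press; leave alone.
- mallet: Loose: wooden mallet, 270 mm long, lying on the bench; leave alone.
- spanner: Loose: steel spanner, 150 mm long, lying on the bench in front of the press; leave alone.
- chisel: Loose: chisel with wooden handle, 240 mm long, lying on the bench; leave alone.
- dowel_pot: Loose: open steel pot, 76 mm wide, 80 mm tall, beside the press; leave alone.

How it is judged:
By the outcome, as a careful person would: the job done as asked, in the order asked, and still so for the second after the job is handed in, with the robot touching nothing.
It also fails if it takes over 72 s, if anything falls off the work surface, if the arm or the gripper's body presses on something with over 40 N, if the wrist force passes 120 N, or if a joint passes its speed limit or range.

### The arm

A 7-joint arm with a two-finger parallel gripper is mounted at the origin on the work surface. World frame = base frame: x ahead of the robot, y to its left, z up, the work surface at z = 0. Lengths are in mm, angles in rad, forces in N, time in s.
With the tool pointing down it reaches from about 400 to 875 mm from the base axis. Payload 4.4 kg.
Tool frame: the origin (TCP) lies midway between the tips of the shut fingers; the grasp point (between the pads) lies 19 mm behind it; x points along the fingers, y is the direction in which the jaws open and shut, and the axes are right-handed (so a half turn about x gives the same grasp; the last joint's range is limited). The gripper opens to 85 mm and grips with 20 to 120 N. Pads are 22 mm wide; open, the fingers measure 114 mm over their backs; the gripper's body (76 mm by 85 mm) begins 54 mm behind the grasp point. The pads swing forward as they close: fully open they stand 13 mm farther back than shut.
Start: joints at [1.201, 0.628, 0.038, 1.517, -0.027, 0.996, -0.02], TCP at [194.474, -620.24, 231.313] pointing down, gripper open.
Joint ranges: [-3.06, 3.06], [-0.37, 2.12], [-1.25, 1.32], [0.18, 2.47], [-1.1, 4.24], [0.23, 1.98], [-2.94, 2.94]. Speed limits (rad/s): [2.57, 2.57, 3.14, 3.14, 3.14, 3.14, 3.14].

### API

Orientations are given as [roll, pitch, yaw] about the fixed x, y, z axes, in that order (R = Rz(yaw) Ry(pitch) Rx(roll)).
In Python, from cell import ctrl gives the robot as it stands.
- The arm moves only by the tool arm_command, never from a script. Its argument "series" is a list of rows, each a list of 7 numbers: the opening, from 0 (shut) to 1 (fully open), then the shift along the world's x, y, z in cm, then the turn, a rotation vector about the world's x, y, z in degrees. In form: [[claw, x, y, z, rx, ry, rz], ...]. A call has 1 to 20 rows; each row shifts and turns the commanded pose from where the row before left it; what a row does not reach is not made up. A row lasts 1/12 s, in which the tool goes at most 41.7 mm and 7.16 degrees, less where a joint would pass 70% of its speed; a pose out of reach is approached as far as the arm can. A call with a gripper value outside its range is refused whole. The fingers move at their own pace and stop on an object; the grip force is fixed at half the most. Time passes only in rows, so rows that do not move let the fingers close. It gives the time, the measured TCP pose, the force and the opening at its end, in the units of the state.
- ctrl.read_state(): the state, without advancing time (a new reading comes with each control period).
- ctrl.get_image(name): name is "scene" or "side" or "wrist"; returns the picture (384x512x3 uint8, blue, green, red); there is no depth.
- ctrl.calibration(name): a dict with "fovy" (degrees; the focal length in pixels is half the picture's height over the tangent of half this angle, whatever the lens; pixels are square), "cx", "cy" (the principal point, pixels), "cam_to_world" (4x4, takes a point from camera to world coordinates); the wrist camera has in their place "T_tool_cam" (4x4, takes a point from camera to tool coordinates, whose origin is the TCP and whose axes are the tool frame's). Camera axes: x right, y up, looking along -z (the intrinsics and any distortion apply to the point x, -y, -z); pixel columns grow to the right and rows downward; lengths in mm; the calibration is good to about 2 mm. A picture is of the moment at which its call begins: read the wrist's pose just before it. calibration takes no time and is no camera call.
- ctrl.finish_job(): hands the job in, once; it reports no verdict.
Trained networks look in the newest picture that a camera, given by its name, has taken for a name from the list of things; names that differ only in an ending like _2 or _b are one class to them, and where a whole thing is asked for, a point or a joint stands for the part that bears it (a point fixed in the world has none). Each returns a list of dicts, best first, with "conf" (0 to 1); they miss things now and then, are a little off and sometimes report something else, mostly with a low value. They report only what shows in the picture. A call takes as long as a camera call.
- ctrl.spot_in(label, camera): "centre" ([x, y, z] in mm, in world coordinates, good to about 4 mm: the middle of the surface that is visible of it).
The state is a dict: "clock": time; "qpos": joint angles; "qd": joint speeds; "tau": joint torques, N m; "eef_pos": TCP position; "tool_rot": TCP orientation; "force": force on the tool from outside, world axes, zero at the start; "torque": the same for the moment, N m; "width": finger opening in mm.
Only numpy, scipy, OpenCV 4.12 (cv2) and the standard library are available. Lean on these libraries where they do the work, as an engineer would, in place of code of your own. Each camera call takes 0.05 s, during which the arm holds its last target.

## Working session

There is one attempt and no reset: what is moved stays moved. The work goes in short steps, Python scripts to look and compute and a tool call to move; the robot and the scene stay as the last step left them, time stands still between calls to the robot, and variables do not carry over. Pictures are saved under pics/ and viewed, and the job is handed in when it is done.

Besides the shell and the picture viewer there is one more tool, called after ">>>" by a JSON object that holds its "api" and its "payload". arm_command: Moves the arm, as the interface text tells. Its arguments: {"type":"object","properties":{"series":{"type":"array"}},"required":["series"]}

```bash
ls; mkdir -p pics; python3 - <<'E'
from cell import ctrl
import cv2
print(ctrl.read_state())
for n in ["scene","side","wrist"]:
    im=ctrl.get_image(n); cv2.imwrite(f"pics/{n}0.png",im)
    c=ctrl.calibration(n); print(n,c)
for l in ["knob","press","lever","lever_grip","lever_pivot"]:
  for n in ["scene","side"]:
    try: print(l,n,ctrl.spot_in(l,n)[:2])
    except Exception as e: print(l,n,e)
print(ctrl.read_state()["clock"])
E
```

```text
pics
{'clock': 0.0, 'qpos': array([ 1.20123186,  0.6293526 ,  0.03841866,  1.51836991, -0.0270044 ,
        0.99631129, -0.01997155]), 'qd': array([-5.46311808e-04,  2.37292095e-04,  3.39280501e-04,  2.87053001e-04,
        7.19070602e-04,  9.76458303e-04, -2.36460818e-05]), 'tau': array([ 5.61318375e-04, -5.63400435e+01,  1.22686721e+00, -1.93443203e+01,
        1.11669450e-02,  1.05913274e-02,  7.24664403e-06]), 'eef_pos': array([ 194.27702231, -619.62508216,  230.38386512]), 'tool_rot': array([-1.566387  ,  1.56887237,  1.87901497]), 'force': array([ 0.41781908, -0.23703296,  0.15553913]), 'torque': array([0.01875661, 0.00490837, 0.00975273]), 'width': 85.08617619857742}
scene {'fovy': 52.407721357390585, 'cx': 258.02461358271194, 'cy': 191.77602516535023, 'cam_to_world': array([[ 8.12788183e-01, -4.81182196e-01,  3.28388587e-01,
         9.06750666e+02],
       [ 5.82394460e-01,  6.84566613e-01, -4.38389376e-01,
        -5.01159864e+02],
       [-1.38587000e-02,  5.47569398e-01,  8.36645499e-01,
         1.09137270e+03],
       [ 0.00000000e+00,  0.00000000e+00,  0.00000000e+00,

[... 838 characters left out ...]
00000e+00,  0.00000000e+00,  0.00000000e+00,
         1.00000000e+00]])}
knob scene [{'centre': [595.2, -139.9, 11.7], 'conf': 0.88}]
knob side [{'centre': [555.6, -46.1, 24.9], 'conf': 0.7}]
press scene [{'centre': [594.1, -143.1, 16.4], 'conf': 0.91}]
press side [{'centre': [558.5, -49.6, 27.4], 'conf': 0.63}]
lever scene [{'centre': [528.6, 12.2, 91.2], 'conf': 0.57}]
lever side [{'centre': [514.1, 21.0, 88.3], 'conf': 0.62}]
lever_grip scene [{'centre': [525.8, 11.4, 90.7], 'conf': 0.49}]
lever_grip side [{'centre': [510.9, 23.3, 89.5], 'conf': 0.76}]
lever_pivot scene [{'centre': [593.7, -144.1, 11.9], 'conf': 0.79}]
lever_pivot side [{'centre': [562.5, -49.7, 24.5], 'conf': 0.78}]
0.65
```

View pics/scene0.png

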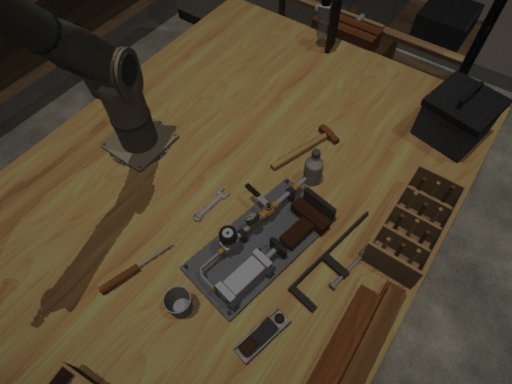

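View pics/side0.png

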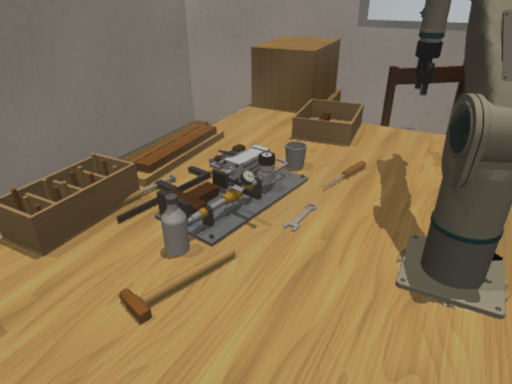

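View pics/wrist0.png

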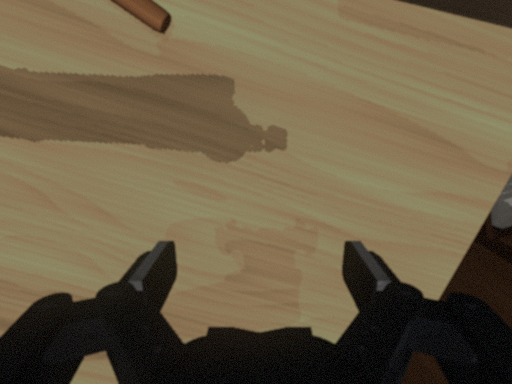

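```bash
cat > h.py <<'E'
import numpy as np, cv2
from scipy.spatial.transform import Rotation as R
def Rt(rpy): return R.from_euler('xyz',rpy).as_matrix()
def campose(ctrl,name,st=None):
    c=ctrl.calibration(name); f=192/np.tan(np.radians(c['fovy']/2))
    if name=='wrist':
        T=np.eye(4);T[:3,:3]=Rt(st['tool_rot']);T[:3,3]=st['eef_pos'];T=T@c['T_tool_cam']
    else: T=c['cam_to_world']
    return T,f,c['cx'],c['cy']
def ray(P,px):
    T,f,cx,cy=P; d=np.array([(px[0]-cx)/f,-(px[1]-cy)/f,-1]); return T[:3,3],T[:3,:3]@d/np.linalg.norm(d)
def proj(P,X):
    T,f,cx,cy=P; p=np.linalg.inv(T)@np.append(X,1); return np.array([cx+f*p[0]/-p[2],cy-f*p[1]/-p[2]])
def tri(rs):
    A=0;b=0
    for o,d in rs:
        M=np.eye(3)-np.outer(d,d);A=A+M;b=b+M@o
    X=np.linalg.solve(A,b); return X,[np.linalg.norm((np.eye(3)-np.outer(d,d))@(X-o)) for o,d in rs]
def atz(P,px,z):
    o,d=ray(P,px); return o+d*(z-o[2])/d[2]
E
python3 - <<'E'
import cv2,numpy as np
a=cv2.imread('pics/scene0.png')[170:320,175:345];b=cv2.imread('pics/side0.png')[130:240,150:320]
f=lambda i:np.clip(i.astype(float)*1.8,0,255).astype(np.uint8)
cv2.imwrite('pics/sc1.png',f(cv2.resize(a,None,fx=4,fy=4,interpolation=3)))
cv2.imwrite('pics/sd1.png',f(cv2.resize(b,None,fx=4,fy=4,interpolation=3)))
E
```

```text
(no output)
```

View pics/sc1.png

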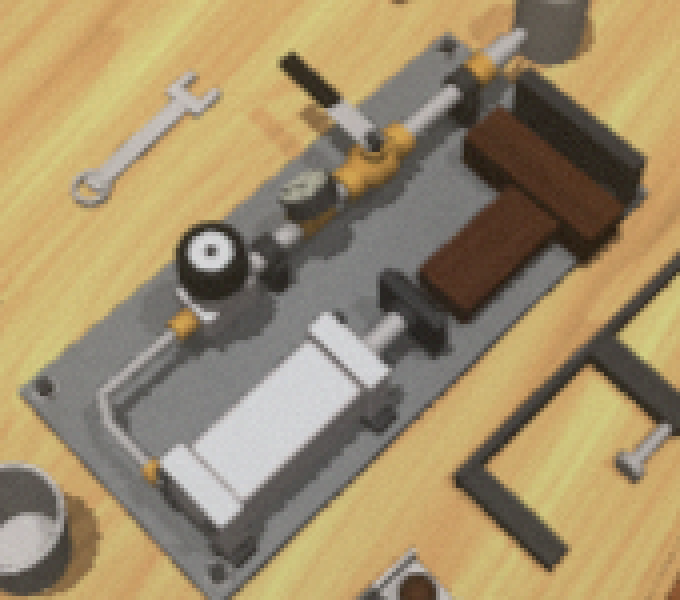

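View pics/sd1.png

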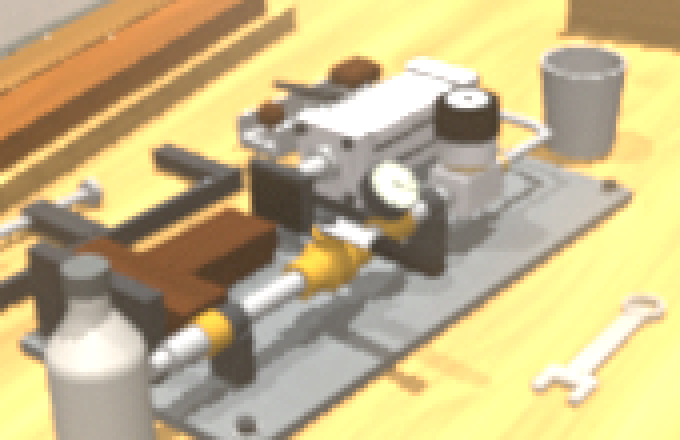

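```bash
python3 - <<'E'
from cell import ctrl
from h import *
S=campose(ctrl,'scene');D=campose(ctrl,'side')
X,e=tri([ray(S,(175+210/4,170+250/4)),ray(D,(150+469/4,130+99/4))]);print('knob top',X,e)
k=X-[0,0,13]
for z in (85,95,100,110):print(z,atz(S,(227.5,232.5),z),atz(D,(267.3,154.75),z))
sc=lambda u,v:(175+u/4,170+v/4)
sd=lambda u,v:(150+u/4,130+v/4)
for u in [(20,392),(447,35),(225,600),(645,192)]:print('corner',u,atz(S,sc(*u),12))
for u in [(45,386),(447,46),(216,573)]:print('hole',u,atz(S,sc(*u),12))
print('sidehole',atz(D,sd(610,187),12),atz(D,sd(246,425),12), 'corner',atz(D,sd(632,195),12))
for z in (80,86,92):print('grip',z,[atz(S,sc(*u),z) for u in [(290,62),(330,100),(375,140)]])
E
```

```text
knob top [ 535.14312962 -153.48147283  123.9065466 ] [np.float64(1.3527167780031921), np.float64(1.3527167780031861)]
85 [ 521.48717601 -138.88450942   85.        ] [ 574.04130695 -236.38540125   85.        ]
95 [ 525.31541471 -142.48432246   95.        ] [ 563.76536961 -215.37584189   95.        ]
100 [ 527.22953406 -144.28422898  100.        ] [ 558.62740093 -204.8710622   100.        ]
110 [ 531.05777276 -147.88404201  110.        ] [ 548.35146359 -183.86150284  110.        ]
corner (20, 392) [ 451.38469864 -285.29794536   12.        ]
corner (447, 35) [531.8357057  162.92797569  12.        ]
corner (225, 600) [ 666.55346754 -316.8591149    12.        ]
corner (645, 192) [742.82938359 126.02976102  12.        ]
hole (45, 386) [ 463.31273146 -271.11414116   12.        ]
hole (447, 46) [538.04060438 153.48759887  12.        ]
hole (216, 573) [ 650.31199263 -306.00562688   12.        ]
sidehole [ 465.02849974 -278.59531817   12.        ] [542.92848453 143.59458125  12.        ] corner [ 443.70655238 -273.15104457   12.        ]
grip 80 [array([469.11380862,  28.92176402,  80.        ]), array([515.37426572,  18.20111892,  80.        ]), array([564.26280265,   8.54861456,  80.        ])]
grip 86 [array([471.7101029 ,  25.77703825,  86.        ]), array([517.6961184 ,  15.11999372,  86.        ]), array([566.29462256,   5.52475314,  86.        ])]
grip 92 [array([474.30639718,  22.63231249,  92.        ]), array([520.01797108,  12.03886852,  92.        ]), array([568.32644247,   2.50089172,  92.        ])]
```

```bash
python3 - <<'E'
from cell import ctrl
from h import *
s=ctrl.read_state();M=Rt(s['tool_rot']);print(M.round(4),s['clock'])
print(np.array([535,-153.5])-s['eef_pos'][:2])
E
```

```text
[[ 0.      0.2991 -0.9542]
 [-0.     -0.9542 -0.2991]
 [-1.      0.     -0.    ]] 0.65
[340.55018399 466.75175136]
```

>>> {"api": "arm_command", "payload": {"series": [[1, 1.7, 2.33, 0, 0, 0, 0], [1, 1.7, 2.33, 0, 0, 0, 0], [1, 1.7, 2.33, 0, 0, 0, 0], [1, 1.7, 2.33, 0, 0, 0, 0]]}}

```text
clock: 0.98
eef_pos: [263.0, -526.0, 231.3]
tool_rot: [2.632, 1.571, -0.207]
force: [0.4, 0.0, 0.7]
width: 84.9
```

```bash
python3 - <<'E'
from cell import ctrl
from h import *
s=ctrl.read_state();M=Rt(s['tool_rot']);print(M.round(4),s)
E
```

```text
[[ 3.000e-04  2.986e-01 -9.544e-01]
 [-1.000e-04 -9.544e-01 -2.986e-01]
 [-1.000e+00  1.000e-04 -3.000e-04]] {'clock': 0.9833, 'qpos': array([ 1.03582934,  0.53782927,  0.03675905,  1.69719379, -0.02418557,
        0.90682045, -0.1852542 ]), 'qd': array([-0.53305262, -0.23700183, -0.01470518,  0.45802896,  0.01142538,
       -0.22827873, -0.52523355]), 'tau': array([  3.8365607 , -49.48732495,   1.62794933, -18.70155573,
         0.07311183,   0.31654984,   0.5736831 ]), 'eef_pos': array([ 263.02635504, -526.02437009,  231.3416925 ]), 'tool_rot': array([ 2.63166425,  1.57050745, -0.20669152]), 'force': array([0.43571188, 0.00841562, 0.66407927]), 'torque': array([-0.00506479, -0.04148045, -0.03296026]), 'width': 84.89926510807037}
```

>>> {"api": "arm_command", "payload": {"series": [[1, 1.7, 2.33, 0, 0, 0, 6], [1, 1.7, 2.33, 0, 0, 0, 6], [1, 1.7, 2.33, 0, 0, 0, 6], [1, 1.7, 2.33, 0, 0, 0, 6], [1, 1.7, 2.33, 0, 0, 0, 6], [1, 1.7, 2.33, 0, 0, 0, 6], [1, 1.7, 2.33, 0, 0, 0, 6], [1, 1.7, 2.33, 0, 0, 0, 6], [1, 1.7, 2.33, 0, 0, 0, 6], [1, 1.7, 2.33, 0, 0, 0, 6], [1, 1.7, 2.33, 0, 0, 0, 6], [1, 1.7, 2.33, 0, 0, 0, 6], [1, 1.7, 2.33, 0, 0, 0, 6], [1, 1.7, 2.33, 0, 0, 0, 6], [1, 1.7, 2.33, 0, 0, 0, 6], [1, 1.7, 2.33, 0, 0, 0, 6], [1, 0, 0, 0, 0, 0, 0], [1, 0, 0, 0, 0, 0, 0], [1, 0, 0, 0, 0, 0, 0]]}}

```text
clock: 2.57
eef_pos: [534.0, -154.9, 231.2]
tool_rot: [-1.271, 1.57, -2.434]
force: [-0.7, -0.4, -0.9]
width: 85.3
```

```bash
python3 - <<'E'
from cell import ctrl
from h import *
s=ctrl.read_state();M=Rt(s['tool_rot']);print(M.round(4),s)
im=ctrl.get_image('wrist');cv2.imwrite('pics/w1.png',im)
W=campose(ctrl,'wrist',s);print(proj(W,[535,-153.5,124]))
np.save('w1.npy',np.r_[s['eef_pos'],s['tool_rot']])
E
```

```text
[[-8.000e-04  9.182e-01  3.961e-01]
 [-7.000e-04  3.961e-01 -9.182e-01]
 [-1.000e+00 -1.000e-03  3.000e-04]] {'clock': 2.5667, 'qpos': array([ 0.52649025,  0.52367898, -0.44515223,  1.77442038,  0.27803592,
        0.9065505 ,  0.36764747]), 'qd': array([ 0.02011346, -0.00394189,  0.01691367,  0.00821025,  0.00054134,
       -0.0006962 ,  0.00022079]), 'tau': array([-1.23050898e+00, -4.72668815e+01, -5.13159201e+00, -1.76829225e+01,
       -8.55993270e-02, -6.65000360e-02,  4.68385246e-03]), 'eef_pos': array([ 534.00979101, -154.94881801,  231.16256353]), 'tool_rot': array([-1.27089119,  1.56972089, -2.43440436]), 'force': array([-0.6848449 , -0.42906018, -0.87577705]), 'torque': array([-0.01460772,  0.01136307,  0.00337139]), 'width': 85.30813407089315}
[259.89724896 189.25501176]
```

View pics/w1.png

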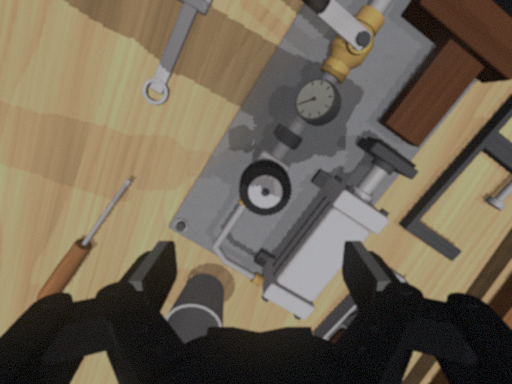

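```bash
python3 - <<'E'
from cell import ctrl
from h import *
im=cv2.imread('pics/w1.png')
cv2.imwrite('pics/w1c.png',cv2.resize(np.clip(im[140:240,215:325]*1.6,0,255).astype(np.uint8),None,fx=6,fy=6,interpolation=cv2.INTER_CUBIC))
v=np.load('w1.npy');s=dict(eef_pos=v[:3],tool_rot=v[3:])
W=campose(ctrl,'wrist',s);S=campose(ctrl,'scene');D=campose(ctrl,'side')
print(atz(W,(265.5,188.5),124))
print(tri([ray(W,(265.5,188.5)),ray(S,(227.5,232.5)),ray(D,(267.3,154.75))]))
E
```

```text
[ 539.45711357 -150.77785871  124.        ]
(array([ 536.53866325, -152.56577751,  124.06842189]), [np.float64(3.423255276635549), np.float64(0.38395496824659353), np.float64(3.142785909183905)])
```

View pics/w1c.png

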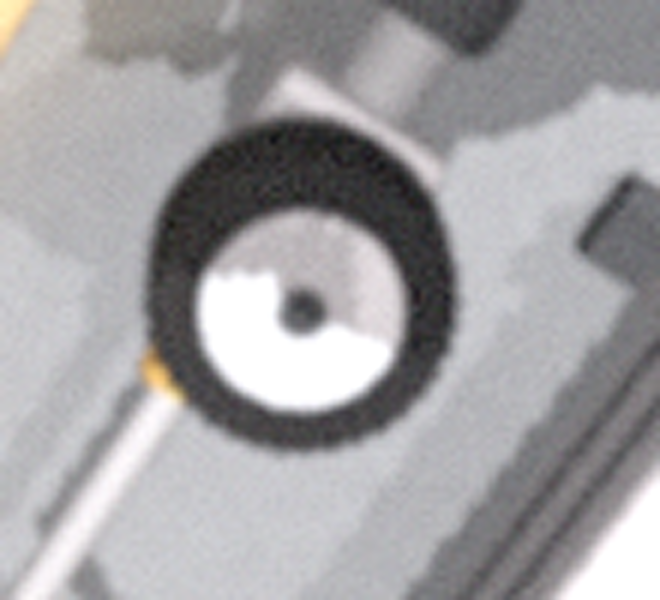

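>>> {"api": "arm_command", "payload": {"series": [[1, 0.1, 0.04, -1.6, 0, 0, 0], [1, 0.1, 0.04, -1.6, 0, 0, 0], [1, 0.1, 0.04, -1.6, 0, 0, 0], [1, 0.1, 0.04, -1.6, 0, 0, 0], [1, 0.05, 0.04, -1.6, 0, 0, 0], [1, 0, 0, 0, 0, 0, 0], [1, 0, 0, 0, 0, 0, 0]]}}

```text
clock: 3.2
eef_pos: [537.9, -153.4, 150.9]
tool_rot: [-1.864, 1.569, -3.028]
force: [0.5, 0.2, 0.7]
width: 85.4
```

```bash
python3 - <<'E'
from cell import ctrl
from h import *
s=ctrl.read_state();print(s['eef_pos'],s['torque'],s['force'])
im=ctrl.get_image('wrist');cv2.imwrite('pics/w2.png',im)
W=campose(ctrl,'wrist',s);
v=np.load('w1.npy');W1=campose(ctrl,'wrist',dict(eef_pos=v[:3],tool_rot=v[3:]))
S=campose(ctrl,'scene');D=campose(ctrl,'side')
print(atz(W1,(265.2,192),124))
np.save('w2.npy',np.r_[s['eef_pos'],s['tool_rot']])
for x in ([540.5,-153.5,123],[536,-154,123]): print(x,[proj(c,x) for c in (W,W1,S,D)])
E
```

```text
[ 537.89995096 -153.38578003  150.91694971] [-0.02601045 -0.01238005 -0.01247846] [0.4799067  0.1722036  0.68087523]
[ 540.56393828 -153.97667294  124.        ]
[540.5, -153.5, 123] [array([261.3651318 , 226.05866574]), array([265.32316418, 191.21203261]), array([228.55828084, 233.57561111]), array([265.18996244, 154.77606962])]
[536, -154, 123] [array([254.77585975, 224.19109499]), array([260.6686148 , 189.83917987]), array([227.17150933, 232.87105586]), array([266.61682591, 154.98990103])]
```

View pics/w2.png

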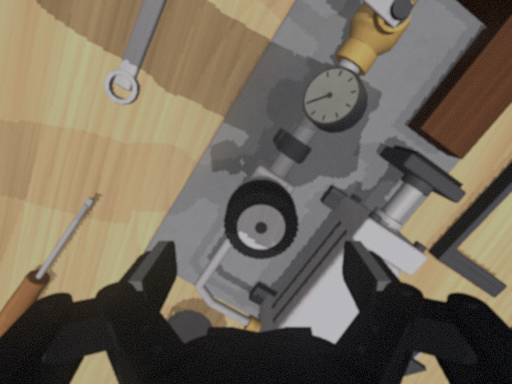

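>>> {"api": "arm_command", "payload": {"series": [[1, 0.12, 0, -1.0, 0, 0, 0], [1, 0.12, 0, -1.0, 0, 0, 0], [1, 0, 0, -1.0, 0, 0, 0], [1, 0, 0, -0.9, 0, 0, 0], [1, 0, 0, -0.5, 0, 0, 0], [1, 0, 0, -0.4, 0, 0, 0], [1, 0, 0, 0, 0, 0, 0], [1, 0, 0, 0, 0, 0, 0]]}}

```text
clock: 3.92
eef_pos: [541.4, -152.1, 103.1]
tool_rot: [-2.597, 1.571, 2.524]
force: [-0.8, 0.6, -0.1]
width: 85.7
```

```bash
python3 - <<'E'
from cell import ctrl
from h import *
s=ctrl.read_state();print(s['eef_pos'],s['torque'],s['force'],s['qpos'])
im=ctrl.get_image('wrist');cv2.imwrite('pics/w3.png',im)
im=ctrl.get_image('side');cv2.imwrite('pics/sd3.png',cv2.resize(np.clip(im[90:220,180:350]*1.6,0,255).astype(np.uint8),None,fx=4,fy=4,interpolation=cv2.INTER_CUBIC))
E
```

```text
[ 541.39996734 -152.11068797  103.13189462] [-0.08115686 -0.00385918 -0.0470774 ] [-0.83008948  0.58838579 -0.06374508] [ 0.45494536  0.70073662 -0.35890073  1.8715182   0.38949842  0.63865518
  0.26591747]
```

View pics/w3.png

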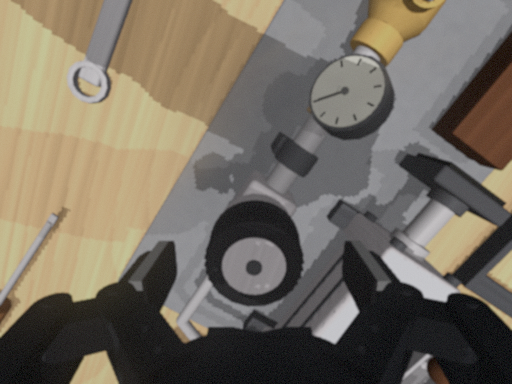

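View pics/sd3.png

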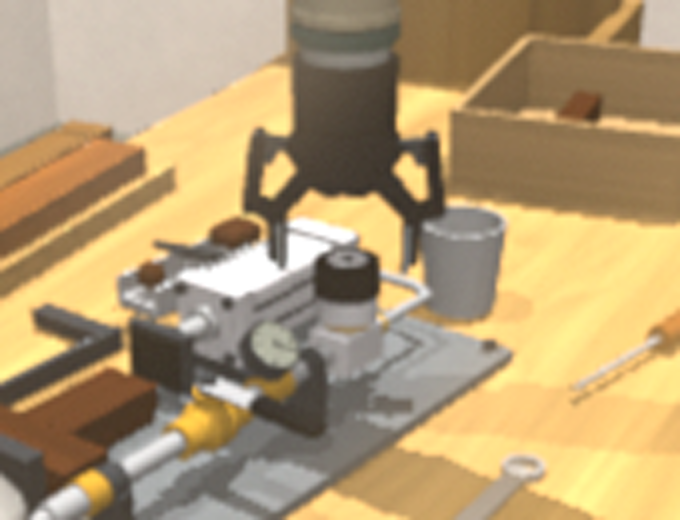

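```bash
python3 - <<'E'
from cell import ctrl
from h import *
s=ctrl.read_state();print(s['eef_pos'],s['tool_rot'],s['clock'])
W3=campose(ctrl,'wrist',s)
P=[campose(ctrl,'wrist',dict(eef_pos=v[:3],tool_rot=v[3:])) for v in (np.load('w1.npy'),np.load('w2.npy'))]
S=campose(ctrl,'scene');D=campose(ctrl,'side')
print(tri([ray(P[0],(265.2,192)),ray(P[1],(261,228)),ray(W3,(254.5,268))]))
print(tri([ray(P[0],(265.2,192)),ray(P[1],(261,228)),ray(W3,(254.5,268)),ray(S,(227.5,232.5)),ray(D,(267.3,154.75))]))
e=s['eef_pos'];M=Rt(s['tool_rot'])
for b in (13,0): 
  for y in (42,0,-42):print(b,y,(proj(D,e-M[:,0]*b+M[:,1]*y)-[180,90])*4)
print([atz(W3,(254.5,268),z)-e for z in (118,121,124)])
E
```

```text
[ 541.72033561 -152.21008824  103.63623052] [ 1.08505217  1.57005432 -0.0771628 ] 4.0167
(array([ 540.15919787, -152.81439985,  128.04015228]), [np.float64(0.1728624292575688), np.float64(0.23415788730599524), np.float64(0.3987351195093908)])
(array([ 538.70159089, -154.14455261,  125.14830969]), [np.float64(1.7667690611382114), np.float64(1.7346835488449632), np.float64(2.4556511278474513), np.float64(1.8099972641115847), np.float64(4.73047692692901)])
13 42 [282.48440093 265.77662095]
13 0 [338.46674289 267.29119754]
13 -42 [394.76870758 268.81442137]
0 42 [282.6471675 281.6866573]
0 0 [338.32633273 283.23806216]
0 -42 [394.32166067 284.79827635]
[array([ 1.14962577, -6.33332344, 14.36376948]), array([ 0.45773515, -4.60097083, 17.36376948]), array([-0.23415547, -2.86861822, 20.36376948])]
```

>>> {"api": "arm_command", "payload": {"series": [[1, -0.05, -0.15, 0, 0, 0, 0], [1, -0.05, -0.15, 0, 0, 0, 0], [0.7, 0, 0, 0, 0, 0, 0], [0.62, 0, 0, 0, 0, 0, 0], [0.62, 0, 0, 0, 0, 0, 0], [0.62, 0, 0, 0, 0, 0, 0], [0.62, 0, 0, 0, 0, 0, 0]]}}

```text
clock: 4.6
eef_pos: [540.4, -155.2, 103.3]
tool_rot: [2.312, 1.571, 1.15]
force: [-0.6, -1.0, -0.0]
width: 52.8
```

```bash
python3 - <<'E'
from cell import ctrl
from h import *
s=ctrl.read_state();print(s['eef_pos'],s['torque'],s['force'],s['width'])
im=ctrl.get_image('wrist');cv2.imwrite('pics/w4.png',im)
im=ctrl.get_image('side');cv2.imwrite('pics/sd4.png',cv2.resize(np.clip(im[130:190,230:310]*1.6,0,255).astype(np.uint8),None,fx=8,fy=8,interpolation=cv2.INTER_CUBIC))
im=ctrl.get_image('scene');cv2.imwrite('pics/sc4.png',cv2.resize(np.clip(im[190:270,180:290]*1.6,0,255).astype(np.uint8),None,fx=7,fy=7,interpolation=cv2.INTER_CUBIC))
E
```

```text
[ 540.40282105 -155.152174    103.32440328] [0.00801813 0.02474287 0.0226541 ] [-0.56180784 -0.98652623 -0.00512235] 52.80733101297648
```

View pics/w4.png

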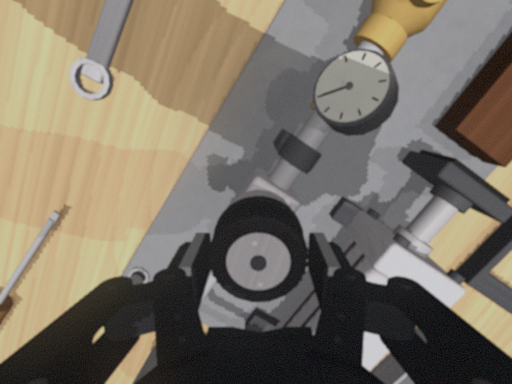

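View pics/sd4.png

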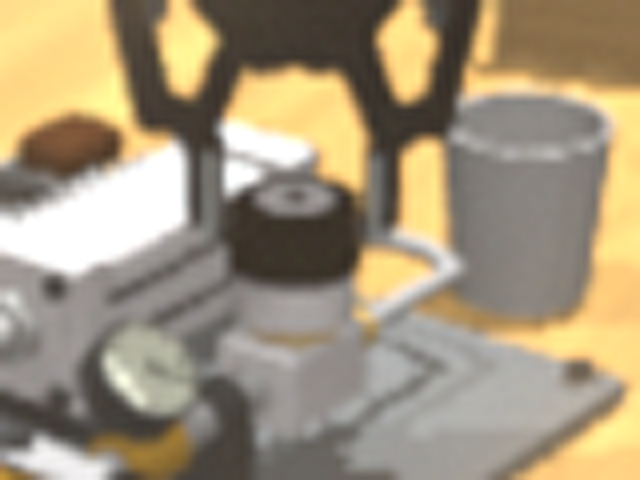

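View pics/sc4.png

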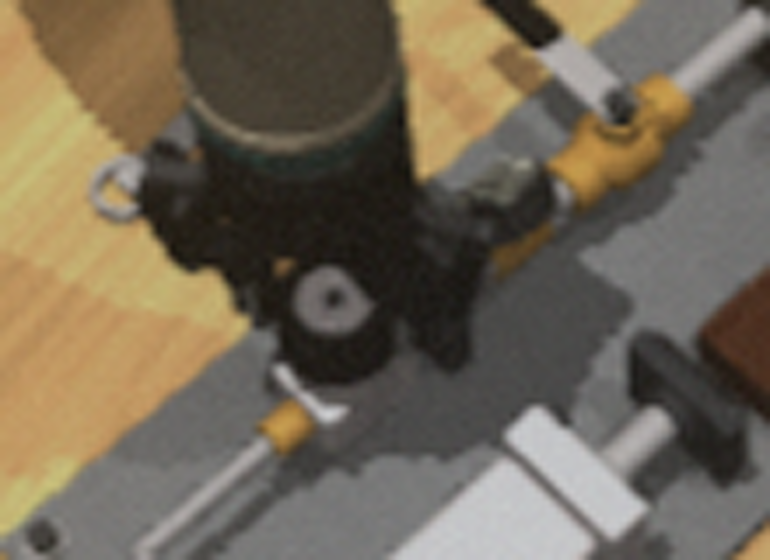

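>>> {"api": "arm_command", "payload": {"series": [[0.55, 0, 0, 0, 0, 0, 0], [0.5, 0, 0, 0, 0, 0, 0], [0.45, 0, 0, 0, 0, 0, 0], [0.4, 0, 0, 0, 0, 0, 0], [0.4, 0, 0, 0, 0, 0, 0], [0.4, 0, 0, 0, 0, 0, 0]]}}

```text
clock: 5.25
eef_pos: [539.9, -155.4, 103.7]
tool_rot: [-1.526, 1.57, -2.688]
force: [-2.6, -0.0, 5.8]
width: 45.6
```

```bash
python3 - <<'E'
from cell import ctrl
from h import *
s=ctrl.read_state();print(s['eef_pos'],s['torque'],s['force'],s['width'],Rt(s['tool_rot'])[:,1:], Rt(s['tool_rot']).T@s['force'])
E
```

```text
[ 539.86579953 -155.39151188  103.71760557] [-0.07027671  0.56739421  0.04748109] [-2.61227753 -0.04725414  5.8437289 ] 45.614081534278434 [[ 9.17770248e-01  3.97110736e-01]
 [ 3.97110490e-01 -9.17770702e-01]
 [-1.01513785e-03  4.54990789e-05]] [-5.8413183  -2.42216791 -0.99372911]
```

>>> {"api": "arm_command", "payload": {"series": [[0.4, 0, 0, 0, 0, 0, -3], [0.4, 0, 0, 0, 0, 0, -3], [0.4, 0, 0, 0, 0, 0, 0], [0.4, 0, 0, 0, 0, 0, 0]]}}

```text
clock: 5.58
eef_pos: [539.7, -155.4, 103.7]
tool_rot: [-1.365, 1.569, -2.632]
force: [-2.9, -0.5, 5.1]
width: 45.9
```

```bash
cat > r.py <<'E'
from cell import ctrl
from h import *
s=ctrl.read_state();M=Rt(s['tool_rot'])
yaw=np.degrees(np.arctan2(M[1,1],M[0,1]))
print('t',s['clock'],'pos',s['eef_pos'].round(1),'yaw',yaw.round(2),'T',s['torque'].round(3),'F',s['force'].round(1),'Ftool',(M.T@s['force']).round(1),'w',round(s['width'],1),'q7',s['qpos'][6].round(2),'tau7',s['tau'][6].round(3))
with open('log.txt','a') as f: f.write(f"{s['clock']} {yaw:.2f} {s['torque'][2]:.3f} {s['tau'][6]:.3f}\n")
E
python3 r.py
```

```text
t 5.5833 pos [ 539.7 -155.4  103.7] yaw 17.41 T [-0.04   0.561  0.03 ] F [-2.9 -0.5  5.1] Ftool [-5.1 -3.  -0.4] w 45.9 q7 0.19 tau7 -0.092
```

>>> {"api": "arm_command", "payload": {"series": [[0.4, 0, 0, 0, 0, 0, -3], [0.4, 0, 0, 0, 0, 0, -3], [0.4, 0, 0, 0, 0, 0, 0], [0.4, 0, 0, 0, 0, 0, 0]]}}

```text
clock: 5.92
eef_pos: [539.6, -155.5, 103.7]
tool_rot: [-1.442, 1.569, -2.815]
force: [-2.1, -0.2, 6.0]
width: 46.2
```

```bash
python3 r.py
```

```text
t 5.9167 pos [ 539.6 -155.5  103.7] yaw 11.34 T [-0.04   0.682 -0.188] F [-2.1 -0.2  6. ] Ftool [-6.  -2.1 -0.3] w 46.2 q7 0.12 tau7 0.185
```

>>> {"api": "arm_command", "payload": {"series": [[0.4, 0, 0, 0, 0, 0, -2], [0.4, 0, 0, 0, 0, 0, -1], [0.4, 0, 0, 0, 0, 0, 0]]}}

```text
clock: 6.17
eef_pos: [539.5, -155.5, 103.7]
tool_rot: [-1.369, 1.569, -2.794]
force: [-3.3, -0.6, 5.3]
width: 46.0
```

```bash
python3 r.py
```

```text
t 6.1667 pos [ 539.5 -155.5  103.7] yaw 8.35 T [-0.07   0.685 -0.062] F [-3.3 -0.6  5.3] Ftool [-5.3 -3.4  0.2] w 46.0 q7 0.08 tau7 -0.081
```

>>> {"api": "arm_command", "payload": {"series": [[0.4, 0, 0, 0, 0, 0, -2], [0.4, 0, 0, 0, 0, 0, -1], [0.4, 0, 0, 0, 0, 0, 0]]}}

```text
clock: 6.42
eef_pos: [539.4, -155.5, 103.7]
tool_rot: [-1.258, 1.569, -2.734]
force: [-2.5, -0.5, 5.9]
width: 46.2
```

```bash
python3 r.py
```

```text
t 6.4167 pos [ 539.4 -155.5  103.7] yaw 5.4 T [-0.075  0.731  0.17 ] F [-2.5 -0.5  5.9] Ftool [-5.9 -2.5  0.3] w 46.2 q7 0.04 tau7 -0.267
```

>>> {"api": "arm_command", "payload": {"series": [[0.4, 0, 0, 0, 0, 0, -2], [0.4, 0, 0, 0, 0, 0, -1], [0.4, 0, 0, 0, 0, 0, 0]]}}

```text
clock: 6.67
eef_pos: [539.3, -155.5, 103.7]
tool_rot: [-1.305, 1.569, -2.835]
force: [-2.5, -0.6, 5.6]
width: 46.1
```

```bash
python3 r.py;python3 - <<'E'
from cell import ctrl
import cv2
cv2.imwrite('pics/w5.png',ctrl.get_image('wrist'))
E
```

```text
t 6.6667 pos [ 539.3 -155.5  103.7] yaw 2.36 T [-0.024  0.704  0.009] F [-2.5 -0.6  5.6] Ftool [-5.6 -2.6  0.5] w 46.1 q7 0.0 tau7 -0.141
```

View pics/w5.png

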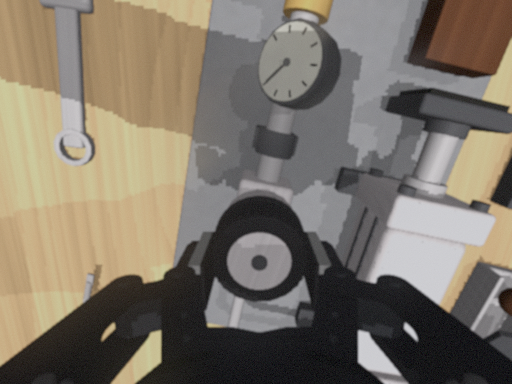

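>>> {"api": "arm_command", "payload": {"series": [[0.4, 0, 0, 0, 0, 0, -3], [0.4, 0, 0, 0, 0, 0, -3], [0.4, 0, 0, 0, 0, 0, -3], [0.4, 0, 0, 0, 0, 0, -3], [0.4, 0, 0, 0, 0, 0, -3], [0.4, 0, 0, 0, 0, 0, -3], [0.4, 0, 0, 0, 0, 0, -3], [0.4, 0, 0, 0, 0, 0, 0], [0.4, 0, 0, 0, 0, 0, 0]]}}

```text
clock: 7.47
eef_pos: [538.7, -155.5, 103.7]
tool_rot: [-1.15, 1.568, -3.047]
force: [-4.5, -0.1, 7.8]
width: 46.1
```

```bash
python3 r.py
```

```text
t 7.4667 pos [ 538.7 -155.5  103.7] yaw -18.66 T [ 0.013  0.91  -0.23 ] F [-4.5 -0.1  7.8] Ftool [-7.8 -4.2  1.5] w 46.1 q7 -0.26 tau7 0.168
```

>>> {"api": "arm_command", "payload": {"series": [[0.4, 0, 0, 0, 0, 0, -3], [0.4, 0, 0, 0, 0, 0, -3], [0.4, 0, 0, 0, 0, 0, -3], [0.4, 0, 0, 0, 0, 0, -3], [0.4, 0, 0, 0, 0, 0, -3], [0.4, 0, 0, 0, 0, 0, -3], [0.4, 0, 0, 0, 0, 0, 0], [0.4, 0, 0, 0, 0, 0, 0]]}}

```text
clock: 8.13
eef_pos: [538.3, -155.2, 103.7]
tool_rot: [-0.957, 1.567, 3.117]
force: [-5.5, -0.6, 8.5]
width: 46.0
```

```bash
python3 r.py
```

```text
t 8.1333 pos [ 538.3 -155.2  103.7] yaw -36.62 T [ 0.034  1.113 -0.014] F [-5.5 -0.6  8.5] Ftool [-8.5 -4.1  3.8] w 46.0 q7 -0.48 tau7 0.015
```

>>> {"api": "arm_command", "payload": {"series": [[0.4, 0, 0, 0, 0, 0, -2], [0.4, 0, 0, 0, 0, 0, -2], [0.4, 0, 0, 0, 0, 0, 0], [0.4, 0, 0, 0, 0, 0, 0]]}}

```text
clock: 8.47
eef_pos: [538.2, -155.1, 103.7]
tool_rot: [-0.912, 1.567, 3.092]
force: [-4.8, 0.5, 8.9]
width: 46.0
```

```bash
python3 r.py
```

```text
t 8.4667 pos [ 538.2 -155.1  103.7] yaw -40.56 T [0.161 1.201 0.181] F [-4.8  0.5  8.9] Ftool [-8.9 -4.   2.8] w 46.0 q7 -0.53 tau7 -0.202
```

>>> {"api": "arm_command", "payload": {"series": [[0.4, 0, 0, 0, 0, 0, -3], [0.4, 0, 0, 0, 0, 0, -3], [0.4, 0, 0, 0, 0, 0, -3], [0.4, 0, 0, 0, 0, 0, -2.5], [0.4, 0, 0, 0, 0, 0, 0], [0.4, 0, 0, 0, 0, 0, 0]]}}

```text
clock: 8.97
eef_pos: [538.1, -154.9, 103.7]
tool_rot: [-0.813, 1.566, 2.99]
force: [-6.3, 0.1, 8.9]
width: 45.9
```

```bash
python3 r.py
```

```text
t 8.9667 pos [ 538.1 -154.9  103.7] yaw -52.1 T [ 0.197  1.206 -0.075] F [-6.3  0.1  8.9] Ftool [-8.9 -3.9  4.9] w 45.9 q7 -0.67 tau7 -0.018
```

>>> {"api": "arm_command", "payload": {"series": [[0.4, 0, 0, 0, 0, 0, -1.5], [0.4, 0, 0, 0, 0, 0, -1.5], [0.4, 0, 0, 0, 0, 0, -1], [0.4, 0, 0, 0, 0, 0, 0], [0.4, 0, 0, 0, 0, 0, 0]]}}

```text
clock: 9.38
eef_pos: [537.9, -154.8, 103.7]
tool_rot: [-0.771, 1.566, 2.963]
force: [-6.6, 1.6, 9.9]
width: 46.4
```

```bash
python3 r.py
```

```text
t 9.3833 pos [ 537.9 -154.8  103.7] yaw -56.05 T [0.277 1.313 0.227] F [-6.6  1.6  9.9] Ftool [-9.9 -5.1  4.6] w 46.4 q7 -0.72 tau7 -0.196
```

>>> {"api": "arm_command", "payload": {"series": [[0.4, -0.1, 0, 0, 0, 0, -1], [0.4, 0, 0, 0, 0, 0, -1], [0.4, 0, 0, 0, 0, 0, 0], [0.4, 0, 0, 0, 0, 0, 0]]}}

```text
clock: 9.72
eef_pos: [537.9, -154.8, 103.7]
tool_rot: [-0.837, 1.568, 2.862]
force: [-3.9, 0.3, 7.9]
width: 45.7
```

```bash
python3 r.py
```

```text
t 9.7167 pos [ 537.9 -154.8  103.7] yaw -58.09 T [0.229 0.91  0.02 ] F [-3.9  0.3  7.9] Ftool [-7.9 -2.3  3.1] w 45.7 q7 -0.74 tau7 0.014
```

>>> {"api": "arm_command", "payload": {"series": [[0.4, 0, 0, 0, 0, 0, -3], [0.4, 0, 0, 0, 0, 0, -3], [0.4, 0, 0, 0, 0, 0, -2.5], [0.4, 0, 0, 0, 0, 0, 0], [0.4, 0, 0, 0, 0, 0, 0]]}}

```text
clock: 10.13
eef_pos: [537.8, -154.6, 103.7]
tool_rot: [-0.752, 1.568, 2.798]
force: [-4.5, 1.5, 7.9]
width: 46.3
```

```bash
python3 r.py
```

```text
t 10.1333 pos [ 537.8 -154.6  103.7] yaw -66.59 T [ 0.269  0.952 -0.047] F [-4.5  1.5  7.9] Ftool [-7.9 -3.1  3.5] w 46.3 q7 -0.85 tau7 0.021
```

>>> {"api": "arm_command", "payload": {"series": [[0.4, 0, 0, 0, 0, 0, -1.5], [0.4, 0, 0, 0, 0, 0, -1.5], [0.4, 0, 0, 0, 0, 0, -1], [0.4, 0, 0, 0, 0, 0, 0], [0.4, 0, 0, 0, 0, 0, 0]]}}

```text
clock: 10.55
eef_pos: [537.8, -154.4, 103.7]
tool_rot: [-0.714, 1.567, 2.767]
force: [-4.9, 1.8, 8.2]
width: 46.3
```

```bash
python3 r.py
```

```text
t 10.55 pos [ 537.8 -154.4  103.7] yaw -70.53 T [0.364 0.957 0.215] F [-4.9  1.8  8.2] Ftool [-8.2 -3.4  4.1] w 46.3 q7 -0.9 tau7 -0.177
```

>>> {"api": "arm_command", "payload": {"series": [[0.4, 0, 0, 0, 0, 0, -1], [0.4, 0, 0, 0, 0, 0, -1], [0.4, 0, 0, 0, 0, 0, 0], [0.4, 0, 0, 0, 0, 0, 0]]}}

```text
clock: 10.88
eef_pos: [537.8, -154.4, 103.7]
tool_rot: [-0.729, 1.567, 2.716]
force: [-4.2, 1.0, 7.6]
width: 46.4
```

```bash
python3 r.py
```

```text
t 10.8833 pos [ 537.8 -154.4  103.7] yaw -72.57 T [ 0.304  0.997 -0.033] F [-4.2  1.   7.6] Ftool [-7.5 -2.2  3.7] w 46.4 q7 -0.92 tau7 -0.011
```

Not the seat either (torque falls off). Next candidate is at yaw −82.

>>> {"api": "arm_command", "payload": {"series": [[0.4, 0, 0, 0, 0, 0, -3], [0.4, 0, 0, 0, 0, 0, -3], [0.4, 0, 0, 0, 0, 0, -3], [0.4, 0, 0, 0, 0, 0, 0], [0.4, 0, 0, 0, 0, 0, 0]]}}

```text
clock: 11.3
eef_pos: [537.7, -154.2, 103.7]
tool_rot: [-0.616, 1.567, 2.673]
force: [-5.0, 1.9, 8.2]
width: 46.1
```

```bash
python3 r.py
```

```text
t 11.3 pos [ 537.7 -154.2  103.7] yaw -81.57 T [ 0.434  0.994 -0.028] F [-5.   1.9  8.2] Ftool [-8.2 -2.6  4.7] w 46.1 q7 -1.03 tau7 0.016
```

>>> {"api": "arm_command", "payload": {"series": [[0.4, 0, 0, 0, 0, 0, -1.5], [0.4, 0, 0, 0, 0, 0, -1.5], [0.4, 0, 0, 0, 0, 0, -1], [0.4, 0, 0, 0, 0, 0, 0], [0.4, 0, 0, 0, 0, 0, 0]]}}

```text
clock: 11.72
eef_pos: [537.7, -154.1, 103.7]
tool_rot: [-0.538, 1.567, 2.683]
force: [-5.4, 0.4, 9.9]
width: 45.7
```

```bash
python3 r.py
```

```text
t 11.7167 pos [ 537.7 -154.1  103.7] yaw -85.45 T [0.282 1.081 0.534] F [-5.4  0.4  9.9] Ftool [-9.9 -0.9  5.4] w 45.7 q7 -1.08 tau7 -0.471
```

>>> {"api": "arm_command", "payload": {"series": [[0.4, 0, 0, 0, 0, 0, 2], [0.4, 0, 0, 0, 0, 0, 1.5], [0.4, 0, 0, 0, 0, 0, 0], [0.4, 0, 0, 0, 0, 0, 0]]}}

```text
clock: 12.05
eef_pos: [537.7, -154.2, 103.7]
tool_rot: [-0.668, 1.567, 2.613]
force: [-5.0, 2.6, 8.3]
width: 45.9
```

```bash
python3 r.py
```

```text
t 12.05 pos [ 537.7 -154.2  103.7] yaw -82.02 T [0.415 0.956 0.182] F [-5.   2.6  8.3] Ftool [-8.2 -3.3  4.6] w 45.9 q7 -1.04 tau7 -0.144
```

>>> {"api": "arm_command", "payload": {"series": [[0.4, 0, 0, 0, 0, 0, 3], [0.4, 0, 0, 0, 0, 0, 3], [0.4, 0, 0, 0, 0, 0, 3], [0.4, 0, 0, 0, 0, 0, 3], [0.4, 0, 0, 0, 0, 0, 3], [0.4, 0, 0, 0, 0, 0, 0], [0.4, 0, 0, 0, 0, 0, 0]]}}

```text
clock: 12.63
eef_pos: [537.8, -154.5, 103.7]
tool_rot: [-0.852, 1.568, 2.69]
force: [-5.2, 0.6, 7.8]
width: 46.1
```

```bash
python3 r.py
```

```text
t 12.6333 pos [ 537.8 -154.5  103.7] yaw -67.05 T [0.326 0.914 0.058] F [-5.2  0.6  7.8] Ftool [-7.8 -2.6  4.6] w 46.1 q7 -0.85 tau7 -0.04
```

>>> {"api": "arm_command", "payload": {"series": [[0.4, 0, 0, 0, 0, 0, 3], [0.4, 0, 0, 0, 0, 0, 3], [0.4, 0, 0, 0, 0, 0, 3], [0.4, 0, 0, 0, 0, 0, 3], [0.4, 0, 0, 0, 0, 0, 3], [0.4, 0, 0, 0, 0, 0, 0], [0.4, 0, 0, 0, 0, 0, 0]]}}

```text
clock: 13.22
eef_pos: [538.0, -154.9, 103.7]
tool_rot: [-0.969, 1.568, 2.835]
force: [-4.9, 0.5, 8.4]
width: 46.3
```

```bash
python3 r.py
```

```text
t 13.2167 pos [ 538.  -154.9  103.7] yaw -52.07 T [0.183 0.872 0.093] F [-4.9  0.5  8.4] Ftool [-8.4 -3.4  3.5] w 46.3 q7 -0.67 tau7 -0.043
```

>>> {"api": "arm_command", "payload": {"series": [[0.4, 0, 0, 0, 0, 0, 3], [0.4, 0, 0, 0, 0, 0, 3], [0.4, 0, 0, 0, 0, 0, 3], [0.4, 0, 0, 0, 0, 0, 3], [0.4, 0, 0, 0, 0, 0, 3], [0.4, 0, 0, 0, 0, 0, 0], [0.4, 0, 0, 0, 0, 0, 0]]}}

```text
clock: 13.8
eef_pos: [538.3, -155.2, 103.7]
tool_rot: [-1.082, 1.569, 2.983]
force: [-4.8, 0.2, 7.3]
width: 46.1
```

```bash
python3 r.py
```

```text
t 13.8 pos [ 538.3 -155.2  103.7] yaw -37.07 T [0.168 0.785 0.073] F [-4.8  0.2  7.3] Ftool [-7.3 -4.   2.7] w 46.1 q7 -0.49 tau7 -0.042
```

>>> {"api": "arm_command", "payload": {"series": [[0.4, 0, 0, 0, 0, 0, 3], [0.4, 0, 0, 0, 0, 0, 3], [0.4, 0, 0, 0, 0, 0, 3], [0.4, 0, 0, 0, 0, 0, 3], [0.4, 0, 0, 0, 0, 0, 3], [0.4, 0, 0, 0, 0, 0, 0], [0.4, 0, 0, 0, 0, 0, 0]]}}

```text
clock: 14.38
eef_pos: [538.6, -155.4, 103.7]
tool_rot: [-1.162, 1.57, -3.118]
force: [-3.3, 0.0, 6.7]
width: 46.2
```

```bash
python3 r.py
```

```text
t 14.3833 pos [ 538.6 -155.4  103.7] yaw -22.07 T [-0.016  0.599  0.069] F [-3.3  0.   6.7] Ftool [-6.7 -3.1  1.2] w 46.2 q7 -0.3 tau7 -0.041
```

>>> {"api": "arm_command", "payload": {"series": [[0.4, 0, 0, 0, 0, 0, 3], [0.4, 0, 0, 0, 0, 0, 3], [0.4, 0, 0, 0, 0, 0, 3], [0.4, 0, 0, 0, 0, 0, 3], [0.4, 0, 0, 0, 0, 0, 3], [0.4, 0, 0, 0, 0, 0, 0], [0.4, 0, 0, 0, 0, 0, 0]]}}

```text
clock: 14.97
eef_pos: [539.0, -155.5, 103.7]
tool_rot: [-0.939, 1.57, -2.634]
force: [-2.1, -0.5, 5.2]
width: 46.2
```

```bash
python3 r.py
```

```text
t 14.9667 pos [ 539.  -155.5  103.7] yaw -7.09 T [-0.023  0.51   0.046] F [-2.1 -0.5  5.2] Ftool [-5.2 -2.1  0.8] w 46.2 q7 -0.12 tau7 -0.036
```

>>> {"api": "arm_command", "payload": {"series": [[0.4, 0, 0, 0, 0, 0, 1], [0.4, 0, 0, 0, 0, 0, 0], [0.4, 0, 0, 0, 0, 0, 0]]}}

```text
clock: 15.22
eef_pos: [539.1, -155.5, 103.7]
tool_rot: [-0.807, 1.57, -2.485]
force: [-1.3, -0.2, 5.5]
width: 46.0
```

```bash
python3 r.py; python3 - <<'E'
from cell import ctrl
from h import *
S=campose(ctrl,'scene');D=campose(ctrl,'side')
a=cv2.imread('pics/scene0.png')[140:200,240:345];cv2.imwrite('pics/gl.png',np.clip(cv2.resize(a,None,fx=7,fy=7,interpolation=2)*1.7,0,255).astype(np.uint8))
b=cv2.imread('pics/side0.png')[150:270,120:240];cv2.imwrite('pics/gl2.png',np.clip(cv2.resize(b,None,fx=5,fy=5,interpolation=2)*1.0,0,255).astype(np.uint8))
print(ctrl.spot_in('glue','scene'),ctrl.spot_in('glue','side'))
E
```

```text
t 15.2167 pos [ 539.1 -155.5  103.7] yaw -6.11 T [-0.021  0.518  0.019] F [-1.3 -0.2  5.5] Ftool [-5.5 -1.3  0.3] w 46.0 q7 -0.1 tau7 0.006
[] []
```

View pics/gl.png

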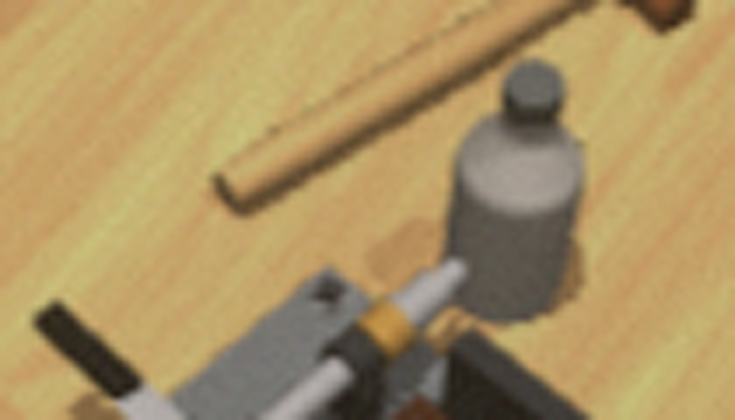

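View pics/gl2.png

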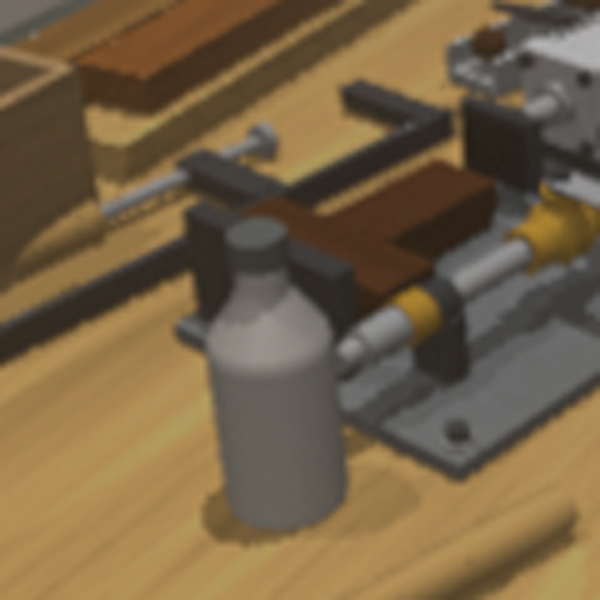

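```bash
python3 - <<'E'
from cell import ctrl
from h import *
S=campose(ctrl,'scene');D=campose(ctrl,'side')
print(tri([ray(S,(316.1,151.4)),ray(D,(171.4,197))]), atz(S,(316.1,151.4),150),atz(D,(171.4,197),150))
g=np.array([[566.8,2.5]]);y=np.array([.177,.984]);x=np.array([.984,-.177])
print('pivot proj',proj(S,[566.8,2.5,86]), 'seen',(175+375/4,170+140/4))
for r in (102,42): print(r,proj(S,np.r_[g[0]-r*x,88])," final",(g[0]+r*y))
print('bracket', atz(S,(240+375/7,140+330/7),64))
E
```

```text
(array([595.8828656 , 216.17310872, 148.86806479]), [np.float64(1.2252020543180686), np.float64(1.2252020543181787)]) [597.15437493 216.19144538 150.        ] [593.24845529 217.30993758 150.        ]
pivot proj [268.3145803  205.78599111] seen (268.75, 205.0)
102 [245.11320579 185.46936926]  final [584.854 102.868]
42 [258.57100967 197.05129745]  final [574.234  43.828]
bracket [585.41083763 116.17972562  64.        ]
```

>>> {"api": "arm_command", "payload": {"series": [[0.6, 0, 0, 0, 0, 0, 0], [0.75, 0, 0, 0, 0, 0, 0], [0.85, 0, 0, 0, 0, 0, 0], [0.85, 0, 0, 0, 0, 0, 0], [0.85, 0, 0, 0, 0, 0, 0], [0.85, 0, 0, 0, 0, 0, 0]]}}

```text
clock: 15.82
eef_pos: [539.4, -155.2, 103.3]
tool_rot: [2.342, 1.571, 0.665]
force: [0.3, -0.5, -0.3]
width: 72.5
```

```bash
python3 r.py; python3 - <<'E'
from cell import ctrl
import cv2
cv2.imwrite('pics/w6.png',ctrl.get_image('wrist'))
E
```

```text
t 15.8167 pos [ 539.4 -155.2  103.3] yaw -6.1 T [ 0.023 -0.001 -0.025] F [ 0.3 -0.5 -0.3] Ftool [0.3 0.4 0.5] w 72.5 q7 -0.1 tau7 -0.0
```

View pics/w6.png

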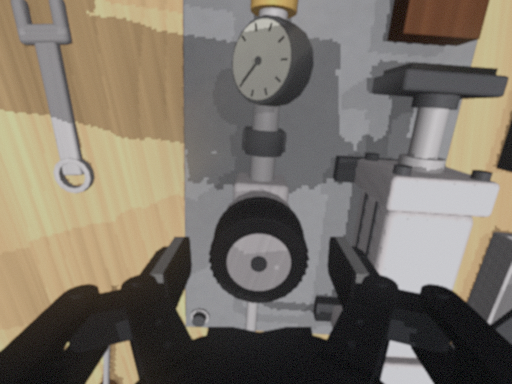

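>>> {"api": "arm_command", "payload": {"series": [[0.85, 0, 0, 1.5, 0, 0, 0], [0.85, 0, 0, 2, 0, 0, 0], [0.85, 0, 0, 2, 0, 0, 0], [0.5, -0.52, 1.42, 0, 0, 0, -1], [0, -0.52, 1.42, 0, 0, 0, -1], [0, -0.52, 1.42, 0, 0, 0, -1], [0, -0.52, 1.42, 0, 0, 0, -1], [0, -0.52, 1.42, 0, 0, 0, 0], [0, -0.52, 1.42, 0, 0, 0, 0], [0, -0.52, 1.42, 0, 0, 0, 0], [0, -0.52, 1.42, 0, 0, 0, 0], [0, -0.52, 1.42, 0, 0, 0, 0], [0, -0.52, 1.42, 0, 0, 0, 0], [0, 0, 0, 0, 0, 0, 0], [0, 0, 0, 0, 0, 0, 0]]}}

```text
clock: 17.12
eef_pos: [487.4, -12.8, 158.5]
tool_rot: [1.535, 1.571, -0.21]
force: [0.8, -0.6, -0.1]
width: 0.1
```

```bash
python3 r.py; python3 - <<'E'
from cell import ctrl
from h import *
s=ctrl.read_state()
cv2.imwrite('pics/w7.png',ctrl.get_image('wrist'))
W=campose(ctrl,'wrist',s);S=campose(ctrl,'scene')
cv2.imwrite('pics/sc7.png',np.clip(cv2.resize(ctrl.get_image('scene')[140:260,180:330],None,fx=5,fy=5,interpolation=2)*1.7,0,255).astype(np.uint8))
p=np.array([566.8,2.5]);y=np.array([.177,.984]);x=np.array([.984,-.177])
for r in (0,42,102):print(proj(W,np.r_[p-r*x,91]))
print(ctrl.spot_in('lever_grip','wrist'),ctrl.spot_in('lever_pivot','wrist'),ctrl.spot_in('knob','wrist'))
E
```

```text
t 17.1167 pos [487.4 -12.8 158.5] yaw -9.99 T [-0.012  0.039  0.012] F [ 0.8 -0.6 -0.1] Ftool [0.1 0.9 0.4] w 0.1 q7 -0.39 tau7 -0.052
[357.63422083 169.24298284]
[302.52368331 168.99603998]
[223.72020223 168.64293223]
[{'centre': [526.6, 14.0, 90.7], 'conf': 0.7}, {'centre': [581.5, -8.8, 11.8], 'conf': 0.16}] [{'centre': [579.5, -8.0, 12.4], 'conf': 0.9}] [{'centre': [577.6, -8.5, 11.8], 'conf': 0.67}]
```

View pics/w7.png

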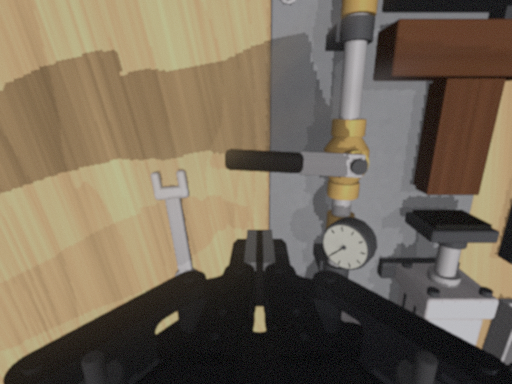

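View pics/sc7.png

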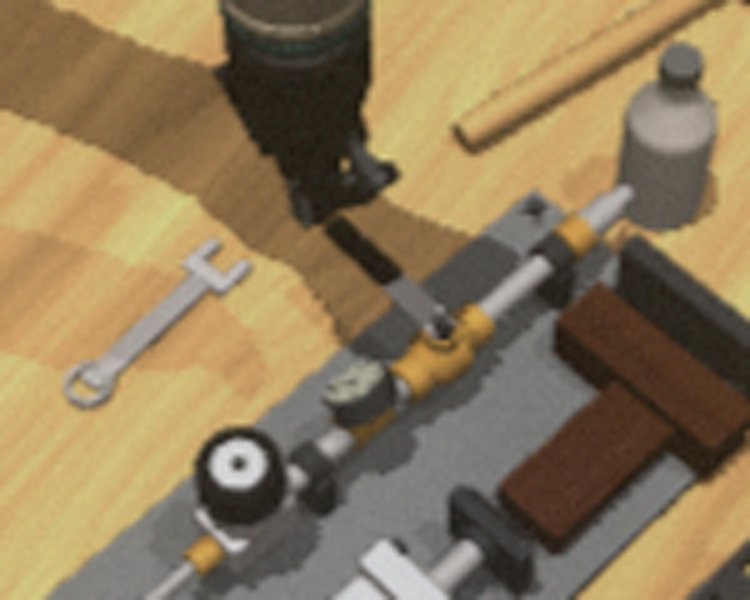

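>>> {"api": "arm_command", "payload": {"series": [[0, 0, 0, -2, 0, 0, 0], [0, 0, 0, -2, 0, 0, 0], [0, 0, 0, -2, 0, 0, 0], [0, 0, 0, -1.5, 0, 0, 0], [0, 0, 0, -0.9, 0, 0, 0], [0, 0, 0, 0, 0, 0, 0], [0, 0, 0, 0, 0, 0, 0]]}}

```text
clock: 17.95
eef_pos: [487.4, -13.5, 74.2]
tool_rot: [-1.244, 1.57, -2.992]
force: [0.2, -0.2, 0.3]
width: 0.0
```

```bash
python3 r.py; python3 - <<'E'
from h import *
p=np.array([566.8,2.5]);a=np.radians(-10.5);x=np.array([np.cos(a),np.sin(a)]);y=np.array([-x[1],x[0]])
for th in range(0,95,10):
    t=np.radians(th);u=-np.cos(t)*x+np.sin(t)*y;n=np.sin(t)*x+np.cos(t)*y
    c=p+75*u-19*n
    print(th,c.round(1),(c-prev).round(1) if th else '');prev=c
E
```

```text
t 17.95 pos [487.4 -13.5  74.2] yaw -10.12 T [-0.014 -0.075 -0.037] F [ 0.2 -0.2  0.3] Ftool [-0.3  0.2  0.2] w 0.0 q7 -0.45 tau7 -0.008
0 [489.6  -2.5] 
10 [489.9  11. ] [ 0.3 13.5]
20 [492.5  24.2] [ 2.6 13.2]
30 [497.4  36.8] [ 4.9 12.6]
40 [504.4  48.3] [ 7.  11.5]
50 [513.3  58.4] [ 8.9 10.1]
60 [523.9  66.9] [10.5  8.4]
70 [535.7  73.3] [11.8  6.5]
80 [548.5  77.7] [12.8  4.3]
90 [561.8  79.7] [13.3  2. ]
```

>>> {"api": "arm_command", "payload": {"series": [[0, 0.1, 0.55, 0, 0, 0, 0], [0, 0.1, 0.55, 0, 0, 0, 0], [0, 0.02, 0.67, 0, 0, 0, -5], [0, 0.02, 0.67, 0, 0, 0, -5], [0, 0.13, 0.66, 0, 0, 0, -5], [0, 0.13, 0.66, 0, 0, 0, -5], [0, 0, 0, 0, 0, 0, 0]]}}

```text
clock: 18.53
eef_pos: [493.4, 25.4, 75.2]
tool_rot: [2.037, 1.569, -0.061]
force: [0.8, -0.4, 0.1]
width: 0.3
```

```bash
python3 r.py; python3 - <<'E'
from cell import ctrl
from h import *
cv2.imwrite('pics/w8.png',ctrl.get_image('wrist'))
E
```

```text
t 18.5333 pos [493.4  25.4  75.2] yaw -30.16 T [-0.021 -0.022 -0.005] F [ 0.8 -0.4  0.1] Ftool [-0.1  0.9 -0. ] w 0.3 q7 -0.72 tau7 -0.631
```

View pics/w8.png

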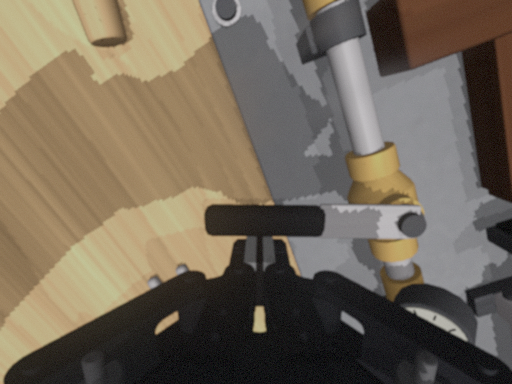

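>>> {"api": "arm_command", "payload": {"series": [[0, 0.25, 0.63, 0, 0, 0, -5], [0, 0.25, 0.63, 0, 0, 0, -5], [0, 0.35, 0.57, 0, 0, 0, -5], [0, 0.35, 0.57, 0, 0, 0, -5], [0, 0.45, 0.5, 0, 0, 0, -5], [0, 0.45, 0.5, 0, 0, 0, -5], [0, 0.53, 0.42, 0, 0, 0, -5], [0, 0.53, 0.42, 0, 0, 0, -5], [0, 0, 0, 0, 0, 0, 0]]}}

```text
clock: 19.33
eef_pos: [523.7, 67.8, 74.4]
tool_rot: [-0.851, 1.57, 2.64]
force: [-0.4, 1.0, 0.9]
width: -0.2
```

```bash
python3 r.py
```

```text
t 19.3333 pos [523.7  67.8  74.4] yaw -70.02 T [ 0.001  0.171 -0.003] F [-0.4  1.   0.9] Ftool [-0.9 -1.1  0. ] w -0.2 q7 -1.22 tau7 -0.633
```

>>> {"api": "arm_command", "payload": {"series": [[0, 0.59, 0.33, 0, 0, 0, -5], [0, 0.59, 0.33, 0, 0, 0, -5], [0, 0.64, 0.22, 0, 0, 0, -5], [0, 0.64, 0.22, 0, 0, 0, -5], [0, 0, 0, 0, 0, 0, 0], [0, 0, 0, 0, 0, 0, 0]]}}

```text
clock: 19.83
eef_pos: [548.3, 78.3, 74.2]
tool_rot: [-1.657, 1.57, 1.488]
force: [-0.4, 0.7, 0.6]
width: -0.1
```

```bash
python3 r.py; python3 - <<'E'
from cell import ctrl
from h import *
cv2.imwrite('pics/w9.png',ctrl.get_image('wrist'))
E
```

```text
t 19.8333 pos [548.3  78.3  74.2] yaw -89.78 T [0.111 0.198 0.033] F [-0.4  0.7  0.6] Ftool [-0.6 -0.7  0.4] w -0.1 q7 -1.46 tau7 -0.099
```

View pics/w9.png

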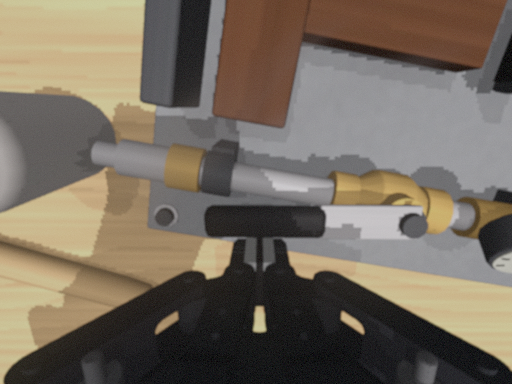

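>>> {"api": "arm_command", "payload": {"series": [[0, 0.5, 0.08, 0, 0, 0, -3], [0, 0.4, 0.07, 0, 0, 0, -3], [0, 0.3, 0.05, 0, 0, 0, -2], [0, 0, 0, 0, 0, 0, 0], [0, 0, 0, 0, 0, 0, 0]]}}

```text
clock: 20.3
eef_pos: [559.6, 79.9, 74.2]
tool_rot: [-0.123, 1.569, 2.88]
force: [-3.5, 0.3, 1.5]
width: -0.1
```

```bash
python3 r.py
```

```text
t 20.3 pos [559.6  79.9  74.2] yaw -97.92 T [ 0.122  0.633 -0.027] F [-3.5  0.3  1.5] Ftool [-1.5  0.2  3.5] w -0.1 q7 -1.56 tau7 -0.021
```

>>> {"api": "arm_command", "payload": {"series": [[0, 0.1, 0, 0, 0, 0, -1], [0, 0.1, 0, 0, 0, 0, -1], [0, 0, 0, 0, 0, 0, 0], [0, 0, 0, 0, 0, 0, 0]]}}

```text
clock: 20.63
eef_pos: [561.3, 80.1, 74.2]
tool_rot: [-0.049, 1.568, 2.917]
force: [-5.5, 1.4, 2.0]
width: -0.3
```

```bash
python3 r.py
```

```text
t 20.6333 pos [561.3  80.1  74.2] yaw -100.07 T [0.257 1.085 0.016] F [-5.5  1.4  2. ] Ftool [-2.  -0.4  5.6] w -0.3 q7 -1.59 tau7 -0.019
```

>>> {"api": "arm_command", "payload": {"series": [[0, 0.1, 0, 0, 0, 0, 0], [0, 0.1, 0, 0, 0, 0, 0], [0, 0, 0, 0, 0, 0, 0], [0, 0, 0, 0, 0, 0, 0]]}}

```text
clock: 20.97
eef_pos: [561.3, 80.2, 74.1]
tool_rot: [0.051, 1.564, 3.017]
force: [-9.2, 0.7, 6.8]
width: 0.1
```

```bash
python3 r.py
```

```text
t 20.9667 pos [561.3  80.2  74.1] yaw -100.06 T [0.27  1.896 0.008] F [-9.2  0.7  6.8] Ftool [-6.7  0.9  9.2] w 0.1 q7 -1.59 tau7 0.002
```

>>> {"api": "arm_command", "payload": {"series": [[0, 0.1, 0, 0, 0, 0, 0], [0, 0.1, 0, 0, 0, 0, 0], [0, 0, 0, 0, 0, 0, 0], [0, 0, 0, 0, 0, 0, 0]]}}

```text
clock: 21.3
eef_pos: [561.3, 80.2, 74.0]
tool_rot: [0.074, 1.56, 3.04]
force: [-13.1, 2.0, 9.2]
width: -0.3
```

```bash
python3 r.py
```

```text
t 21.3 pos [561.3  80.2  74. ] yaw -100.06 T [ 0.222  2.616 -0.016] F [-13.1   2.    9.2] Ftool [-9.   0.4 13.4] w -0.3 q7 -1.59 tau7 0.01
```

>>> {"api": "arm_command", "payload": {"series": [[0, -0.4, 0.07, 0, 0, 0, 0], [0, -0.5, 0.09, 0, 0, 0, 0], [0, -1, 0.18, 0, 0, 0, 0], [0, -1.5, 0.2, 0, 0, 0, 0], [0, -1, 0, 2, 0, 0, 0], [0, 0, 0, 3, 0, 0, 0], [0, 0, 0, 3, 0, 0, 0], [0, 0, 0, 3, 0, 0, 0], [0, 0, 0, 3, 0, 0, 0], [0, -2, 0, 1, 0, 0, 0], [0, -2, 0, 0, 0, 0, 0], [0, 0, 0, 0, 0, 0, 0], [0, 0, 0, 0, 0, 0, 0]]}}

```text
clock: 22.38
eef_pos: [483.4, 85.3, 225.1]
tool_rot: [-2.77, 1.567, 0.195]
force: [0.0, -0.7, -1.0]
width: -0.1
```

```bash
python3 r.py; python3 - <<'E'
from cell import ctrl
from h import *
cv2.imwrite('pics/w10.png',ctrl.get_image('wrist'))
cv2.imwrite('pics/sc10.png',np.clip(cv2.resize(ctrl.get_image('scene')[140:290,160:340],None,fx=4,fy=4,interpolation=2)*1.7,0,255).astype(np.uint8))
E
```

```text
t 22.3833 pos [483.4  85.3 225.1] yaw -100.08 T [-0.023 -0.071  0.064] F [ 0.  -0.7 -1. ] Ftool [ 1.   0.7 -0.1] w -0.1 q7 -1.72 tau7 -0.016
```

View pics/w10.png

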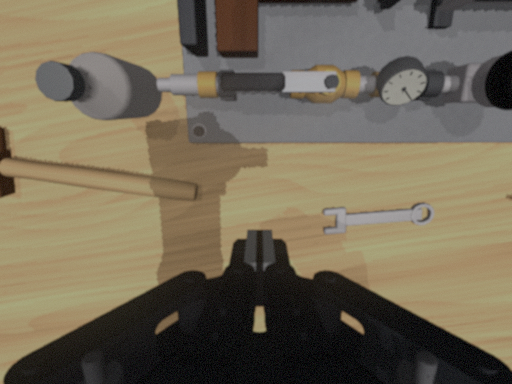

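View pics/sc10.png

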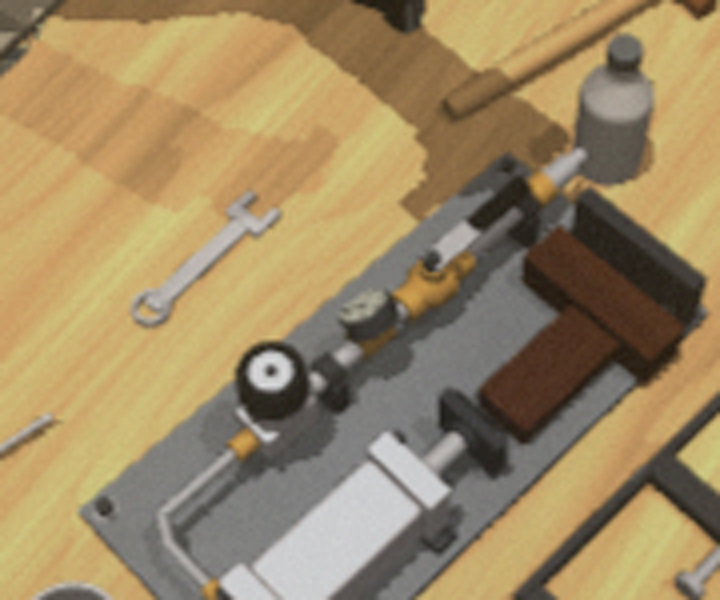

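```bash
python3 -c "
from cell import ctrl
print(ctrl.finish_job())"
```

```text
the job is handed in; nothing more can be done
None
```

I set the speed valve five clicks open from its seat, then swung the shut-off lever fully open. The job was handed in at about 22.5 s, with the arm clear of everything.

- **Finding the seat:** I turned the knob clockwise, and each click showed about ±0.2 N m that fell off again. After seven clicks the torque rose to about 0.5 N m and held, about 4° past notch 0. I took that as the seat and stopped there, well short of the 12° damage limit.
- **Opening five clicks:** I turned the knob back 75° from notch 0, reading near-zero torque at each of the five notches. Torque was 0.02 N m just before release. On the way back the notches read about 1° off the closing pass, probably a small slip in the grip at the seat. That is far less than one 15° click.
- **Lever:** I pushed the sleeve with the fingers shut. It stopped moving at the end while the force rose from 9 to 13 N, so it was on its stop.
- **Final pictures:** The wrist and scene pictures show the lever in line with the pipe. The chair joint, bottle, mallet and spanner look unmoved.
- **Checks that failed or disagreed:**
  - The cameras disagreed on the knob's position by about 4 mm, and several detector points for the knob and pivot were clearly wrong, so I relied on my own measurements and the forces felt.
  - The grip read 46 mm on the 48 mm knob.
  - I did not grip the knob again after letting go, so its last setting rests on the torque readings.

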